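# Key a stirrer spindle into its pulley hub

## Task

Take the keyed spindle (the one with a small lug on its collar) out of the wooden rack and push it down into the bore of the pulley hub, turning it until its key slips into the keyway, then on against the sprung ejector until its collar is fully home on the hub face. Finish while still gripping it and holding it pressed home, so that I can tighten the set screw; leave the plain spindle in the rack.

Things in the scene. Friction and masses are not known exactly. Their poses are not given: they have to be found in the camera images.
- spindle_grip (a point): Keyed spindle, loose, steel, about 0.24 kg, upright in either rack hole: centre of its dark grip bar, 44 mm long (own x), 18 thick (y), 40 high; pinch across the 18 mm. Below the bar: round collar 56 mm across, 8 high, top 20 mm below this point, with a lug 16 mm wide reaching 44 mm from the axis at own +x. Then the shaft (see spindle_foot). Own z up along the axis, +x towards lug and key.
- spindle_foot (a point): Centre of the keyed spindle's bevelled foot, 88 mm below spindle_grip, same axes. The shaft is 24 mm across and 60 mm long from foot to collar underside. A key 8 mm wide stands out to 18 mm from the axis on the own +x side, from 18 to 46 mm above the foot; the lowest 18 mm are a plain round pilot.
- plain_grip (a point): Centre of the grip bar of the plain spindle, the same in size and shape but with no key and no lug; it stands in the rack's other hole and stays there.
- hub_mouth (a point): Centre of the bore mouth in the flat hub face, 100 mm above the table; hub 52 mm across, of a spoked pulley 112 mm across (top 14 mm below the face) on a round base; all fixed, it does not turn. Bore 26.4 mm across with one keyway 11 mm wide reaching 19.8 mm from the axis at own +x, where a 16 mm wide lug stands out from the hub's side below the face. Own z up along the bore.
- ejector (a joint): Sprung ejector disc inside the bore: 0 = up (its top 40 mm below the face), grows to 0.020 m when the spindle's collar is home on the face. It pushes up with about 6 N at 0 and 12 N at 0.020, so it lifts the spindle out of seat again if that is let go.
- rack_top (a point): Centre of the top face of the wooden rack, fixed to the table, 85 mm high, 180 mm long (own x) and 70 mm wide; its two through holes, 40 mm across, lie 55 mm either side of this point along own x. The spindles hang in them by their collars, shaft loose in the hole.
Not all that is in view belongs to the job. Of the things that look like the part that bears hub_mouth, the larger one is meant. Leave any red look-alike of the part that bears spindle_grip alone.

How it is judged:
On the way, in this order (a step that is already met when the one before it is completed fails the run):
1. the keyed spindle is lifted clear of the rack (z of spindle_foot in the frame of rack_top above 0.005 m and contact force between the fingers and spindle above 1 N), for 0.1 s.
2. the key has entered the keyway of the hub (z of spindle_foot in the frame of hub_mouth below -0.025 m and horizontal distance between spindle_foot and hub_mouth below 0.005 m), for 0.1 s.
At the end, for the whole second after the job is handed in: Keyed spindle in the hub: collar within 3.5 mm of the face, axis within 4 mm, upright within 0.08 rad, key aligned within 0.2 rad, ejector at least 16.5 mm down, at rest, fingers still gripping it; plain spindle hangs upright in the rack (value of joint ejector above 0.0165 m and z of spindle_foot in the frame of hub_mouth below -0.0565 m and horizontal distance between spindle_foot and hub_mouth below 0.004 m and angle between the x axis of spindle_grip and the x axis of hub_mouth, either way round below 0.2 rad and angle between spindle_grip's own z axis and vertical below 0.08 rad and contact force between the fingers and spindle above 2 N and linear speed of spindle below 0.02 m/s and z of plain_grip in the frame of rack_top between 0.025 and 0.035 m and angle between plain_grip's own z axis and vertical below 0.1 rad); the arm keeps its last pose, push and grip.
It fails at once if the plain spindle is taken out of its hole (distance of plain_grip from where it was at the start of the episode above 0.03 m).
It also fails if it takes over 48 s, if anything falls off the work surface, if the arm or the gripper's body presses on something with over 40 N, if the wrist force passes 120 N, or if a joint passes its speed limit or range.

## Robot

A 6-joint arm with a two-finger parallel gripper is mounted at the origin on a cart in front of the work surface, level with it; the furniture and walls round the work are solid. World frame = base frame: x ahead of the robot, y to its left, z up, the work surface at z = 0. Lengths are in m, angles in rad, forces in N, time in s.
With the tool pointing down it reaches from about 0.35 to 0.975 m from the base axis. Payload 4.9 kg.
Tool frame: the origin (TCP) lies midway between the tips of the shut fingers; the grasp point (between the pads) lies 19 mm behind it; z points along the fingers, y is the line along which they close (so a half turn about z gives the same grasp; the last joint's range is limited). The gripper opens to 85 mm and grips with 20 to 120 N. Pads are 22 mm wide; open, the fingers measure 114 mm over their backs; the gripper's body (76 mm by 85 mm) begins 54 mm behind the grasp point. The pads swing forward as they close: fully open they stand 13 mm farther back than shut.
Start: joints at [-1.385, 0.053, 1.613, -0, 1.476, -0.119], TCP at [0.188, -0.596, 0.209] pointing down, gripper open.
Joint ranges: [-3.01, 3.01], [-1.01, 2.22], [0.06, 2.58], [-1.02, 4.17], [0.09, 2.62], [-3.14, 3.14]. Speed limits (rad/s): [2.57, 2.57, 3.14, 3.14, 3.14, 3.14].

## Interface

Orientations are given as a rotation vector (axis times angle).
In Python, from station import ctrl gives the robot as it stands. The module is installed in compiled form; this text tells all that it offers.
- The arm moves only by the shell command python3 -m handwheel 'ROWS' [OPENING] [FORCE]. ROWS is JSON, a list of rows, each a list of 2 entries, a list of its own where there are three numbers: the shift along the tool's x, y, z in cm, then the turn, a rotation vector about the tool's x, y, z in rad. In form: [[[tx, ty, tz], [ax, ay, az]], ...]. A call has 1 to 5 rows; each row is the pose to reach, as a shift and turn from the pose commanded when the call began, along the tool's axes at that moment; what a row does not reach only later rows make up. A row lasts 1/8 s, in which the tool goes at most 62.5 mm and 10.7 degrees, less where a joint would pass 70% of its speed; a pose out of reach is approached as far as the arm can. A call with a gripper value outside its range is refused whole. OPENING is the gripper's target within -1 to 1 (shut at 1, half-way at 0, fully open at -1), set as the call begins (- or left out, the last holds). The fingers move at their own pace and stop on an object; FORCE is the grip in N (left out, the last holds). Time passes only in rows, so rows that repeat a pose let the fingers close. It gives the time, the measured TCP pose, the force, the opening and the grip force at its end, in the units of the state.
- ctrl.get_obs(): the state, without advancing time (a new reading comes with each control period).
- ctrl.get_image(name): name is "side" or "top"; returns the picture (480x640x3 uint8, blue, green, red); there is no depth.
- ctrl.calibration(name): a dict with "fx", "fy", "cx", "cy" (pixels), "R" (3x3) and "t" (3): a world point X has camera coordinates R X + t. Camera axes: x right, y down, z forward; pixel columns grow to the right and rows downward; lengths in m; the calibration is good to about 2 mm. A picture is of the moment at which its call begins. calibration takes no time and is no camera call.
- ctrl.finish_job(): hands the job in; it is judged then, once.
Trained networks look in the newest picture that a camera, given by its name, has taken for a name from the list of things; names that differ only in an ending like _2 or _b are one class to them, and where a whole thing is asked for, a point or a joint stands for the part that bears it (a point fixed in the world has none). Each returns a list of dicts, best first, with "score" (0 to 1); they miss things now and then, are a little off and sometimes report something else, mostly with a low value. They report only what shows in the picture. A call takes as long as a camera call. They do not tell look-alikes from the thing itself.
- ctrl.look_for(camera, query): "position" ([column, row] in pixels, amid what is visible of it).
- ctrl.landmark_of(camera, query): "position" ([column, row] in pixels: a listed point, or the origin of a listed thing).
The state is a dict: "t": time; "q": joint angles; "dq": joint speeds; "effort": joint torques, N m; "tool_pos": TCP position; "tool_rot": TCP orientation; "contact_force": force on the tool from outside, world axes, zero at the start; "wrist_torque": the same for the moment, N m; "opening": finger opening in m; "grip_force": force on a finger pad.
Only numpy, scipy, OpenCV 4.12 (cv2) and the standard library are available. Lean on these libraries where they do the work, as an engineer would, in place of code of your own. Each camera call takes 0.05 s, during which the arm holds its last target. There are 200 camera calls.

## Working session

There is one attempt and no reset: what is moved stays moved. The work goes in short steps, Python scripts to look and compute and a shell command to move; the robot and the scene stay as the last step left them, time stands still between calls to the robot, and variables do not carry over. Pictures are saved under pics/ and viewed, at most 10 in all, crops included, and the job is handed in when it is done.

```bash
mkdir -p pics; cat > h.py <<'E'
import numpy as np, cv2
from station import ctrl
from scipy.spatial.transform import Rotation as Ro
def ray(cam,p):
    c=ctrl.calibration(cam);R=np.array(c["R"]);t=np.array(c["t"])
    d=R.T@np.array([(p[0]-c["cx"])/c["fx"],(p[1]-c["cy"])/c["fy"],1]);return -R.T@t,d
def onz(cam,p,z):
    o,d=ray(cam,p);return o+d*(z-o[2])/d[2]
def proj(cam,X):
    c=ctrl.calibration(cam);x=np.array(c["R"])@np.array(X)+np.array(c["t"]);return [c["fx"]*x[0]/x[2]+c["cx"],c["fy"]*x[1]/x[2]+c["cy"]]
def tri(a,pa,b,pb):
    o1,d1=ray(a,pa);o2,d2=ray(b,pb);d1/=np.linalg.norm(d1);d2/=np.linalg.norm(d2)
    s=np.linalg.lstsq(np.c_[d1,-d2],o2-o1,rcond=None)[0];A=o1+s[0]*d1;B=o2+s[1]*d2;return (A+B)/2,np.linalg.norm(A-B)
E
python3 - <<'E'
from h import *
np.set_printoptions(precision=4,suppress=True)
for c in("top","side"):
    cv2.imwrite(f"pics/{c}0.png",ctrl.get_image(c))
    k=ctrl.calibration(c);print(c,k["fx"],-np.array(k["R"]).T@np.array(k["t"]),np.array(k["R"])[2])
    for q in("spindle_grip","plain_grip","hub_mouth","rack_top","spindle_foot"):
        print(c,q,[(np.round(d["position"],1).tolist(),round(d["score"],2)) for d in ctrl.landmark_of(c,q)][:5])
o=ctrl.get_obs();print(o)
E
```

```text
top 591.889178847429 [ 0.3532 -0.2604  1.1151] [ 0.1386  0.0002 -0.9903]
top spindle_grip [([351.8, 208.8], 0.79), ([282.9, 280.3], 0.6)]
top plain_grip [([348.6, 270.2], 0.7)]
top hub_mouth [([450.1, 273.4], 0.84)]
top rack_top [([351.7, 208.8], 0.69), ([350.8, 244.9], 0.61)]
top spindle_foot []
side 549.818899118398 [0.3986 0.4136 0.784 ] [ 0.1024 -0.6872 -0.7192]
side spindle_grip [([299.7, 201.2], 0.9), ([363.8, 257.5], 0.65)]
side plain_grip [([356.5, 201.1], 0.91)]
side hub_mouth [([283.6, 333.8], 0.88), ([366.1, 160.2], 0.82)]
side rack_top [([327.6, 214.8], 0.95)]
side spindle_foot [([301.0, 233.8], 0.87), ([362.5, 293.0], 0.65)]
{'t': 0.6, 'q': array([-1.385 ,  0.0527,  1.6129,  0.    ,  1.476 , -0.119 ]), 'dq': array([-0.0008, -0.0004, -0.0005, -0.0002,  0.0005, -0.0003]), 'effort': array([  0.0002, -39.3404, -37.0228,  -0.0002,   0.0006,   0.    ]), 'tool_pos': array([ 0.1876, -0.5962,  0.2091]), 'tool_rot': array([3.1051, 0.4769, 0.    ]), 'contact_force': array([-0.1428,  0.4206,  0.5337]), 'wrist_torque': array([-0.0361,  0.0686, -0.0046]), 'grip_force': 0.0, 'opening': 0.08504773717210118}
```

View pics/top0.png

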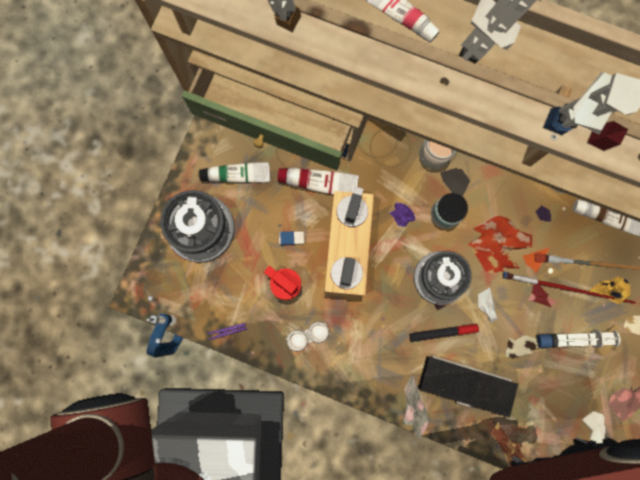

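View pics/side0.png

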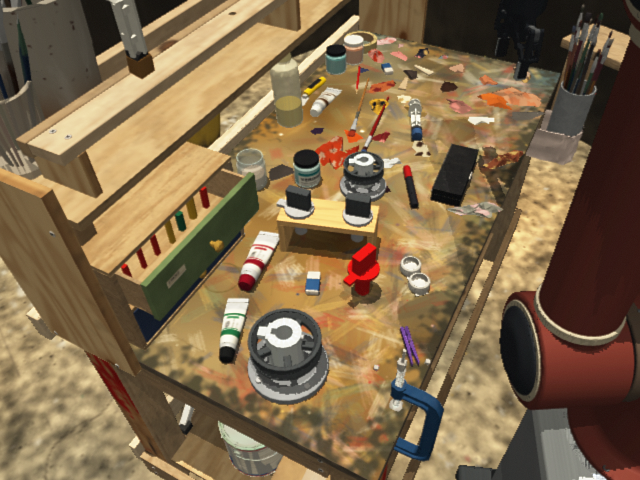

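The top view shows two pulleys: the larger at (197,225) and the smaller at (442,276). The rack spindles are at (352,208) and (347,271), and the red look-alike is at (284,284), which I'll leave alone. In the side view the big pulley is at (288,340) and the rack bars are at (299,200) and (357,207). I'll take a close crop to find the lug.

```bash
python3 - <<'E'
import cv2,numpy as np
t=cv2.imread("pics/top0.png");s=cv2.imread("pics/side0.png")
a=cv2.resize(t[180:310,310:400],None,fx=4.4,fy=4.4,interpolation=cv2.INTER_CUBIC)[:572]
b=cv2.resize(s[170:270,265:395],(400,308),interpolation=cv2.INTER_CUBIC)
c=cv2.resize(t[180:270,152:242],(264,264),interpolation=cv2.INTER_CUBIC)
o=np.zeros((580,800,3),np.uint8);o[:a.shape[0],:396]=a;o[:308,400:]=b;o[312:576,400:664]=c
cv2.imwrite("pics/c1.png",o)
E
```

```text
(no output)
```

View pics/c1.png

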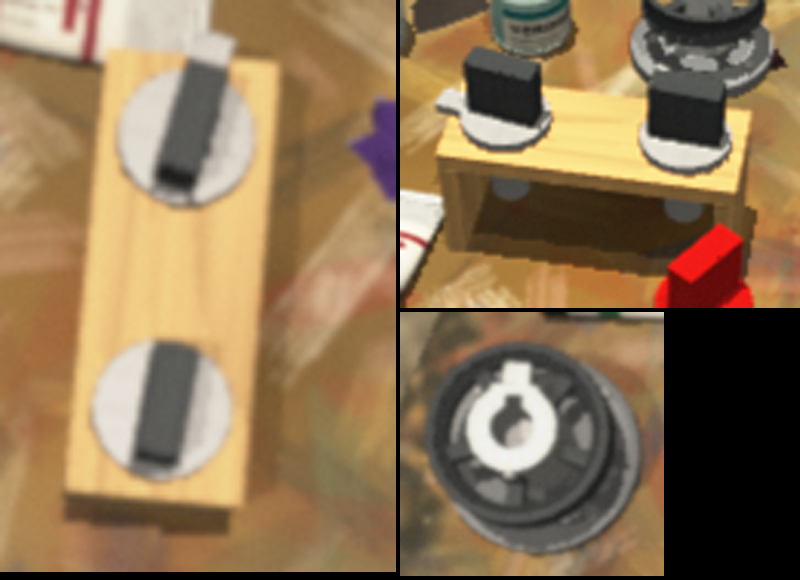

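The keyed spindle is the one at top (352,208): its lug shows at about (358,190), and in the side view at crop (450,100). The hub keyway and lug point up in the image, at about (192,202), with the ring centre near (190,220). Next I'll measure these.

```bash
python3 - <<'E'
from h import *
np.set_printoptions(precision=4,suppress=True)
t=cv2.imread("pics/top0.png")
def white(img,x0,x1,y0,y1,th):
    c=cv2.cvtColor(img[y0:y1,x0:x1],cv2.COLOR_BGR2HSV);m=((c[...,1]<60)&(c[...,2]>th)).astype(np.uint8)
    n,l,st,_=cv2.connectedComponentsWithStats(m);i=1+np.argmax(st[1:,4]);ys,xs=np.where(l==i);return np.c_[xs+x0,ys+y0]
# hub face: map each white pixel to plane z=.1, fit circle to the outer contour with r=26mm
from scipy.optimize import least_squares
def fit(P,z,r):
    W=np.array([onz("top",p,z)[:2] for p in P]);h=cv2.convexHull(W.astype(np.float32))[:,0]
    f=lambda c:np.hypot(*(h-c[:2]).T)-r
    s=least_squares(f,np.median(W,0),loss="cauchy",f_scale=.001);c=s.x
    d=np.hypot(*(W-c).T);far=W[d>r+.006];v=far.mean(0)-c if len(far) else [0,0]
    return c,np.degrees(np.arctan2(v[1],v[0])),len(far),len(W),d.max()
print("hub",fit(white(t,160,225,185,255,170),.1,.026))
print("col",fit(white(t,330,370,187,232,130),.093,.028))
print("plain",fit(white(t,325,370,250,292,130),.093,.028))
for nm,P,z in(("bar",0,0),):pass
d=cv2.cvtColor(t,cv2.COLOR_BGR2HSV)[187:232,332:370];m=(d[...,2]<80).astype(np.uint8);n,l,st,ce=cv2.connectedComponentsWithStats(m);i=1+np.argmax(st[1:,4]);ys,xs=np.where(l==i)
r=cv2.minAreaRect(np.c_[xs+332,ys+187].astype(np.float32));print("bar px",r,onz("top",r[0],.125))
lu=[358.4,190.2];print("lug",onz("top",lu,.093),"hublug",onz("top",[191.9,201.5],.09))
for c in("side","top"):
  ctrl.get_image(c)
  for q in("hub_mouth","rack_top","spindle_grip"):
    print(c,q,[(np.round(d["position"],1).tolist(),round(d["score"],2)) for d in ctrl.landmark_of(c,q)][:4])
print("tri grip",tri("side",[299.7,201.2],"top",[351.8,208.8]))
print("hub side z.1",onz("side",[283.6,333.8],.1),"grip side z",onz("side",[299.7,201.2],.113),"grip top",onz("top",[351.8,208.8],.113))
print("small hub",onz("top",[450,273.4],.07),onz("side",[366,160],.07))
print("rack",tri("side",[327.6,214.8],"top",[350.8,244.9]))
# side ring
s=cv2.imread("pics/side0.png");P=white(s,250,325,305,365,170)
W=np.array([onz("side",p,.1)[:2] for p in P]);h=cv2.convexHull(W.astype(np.float32))[:,0]
c=least_squares(lambda c:np.hypot(*(h-c).T)-.026,np.median(W,0),loss="cauchy",f_scale=.001).x
dd=np.hypot(*(W-c).T);v=W[dd>.032].mean(0)-c;print("side hub",c,np.degrees(np.arctan2(v[1],v[0])),len(P))
E
```

```text
hub (array([ 0.5352, -0.0408]), np.float64(-1.456879184129752), 37, 663, np.float64(0.03936628593820798))
col (array([ 0.5592, -0.3241]), np.float64(0.0), 0, 468, np.float64(0.028025339493853857))
plain (array([ 0.4497, -0.3174]), np.float64(0.0), 0, 250, np.float64(0.028628289143686043))
bar px ((349.5882568359375, 219.64706420898438), (8.246211051940918, 4.850712299346924), 14.03624439239502) [ 0.5374 -0.3181  0.125 ]
lug [ 0.5967 -0.3344  0.093 ] hublug [ 0.5684 -0.0411  0.09  ]
side hub_mouth [([364.6, 161.5], 0.97), ([283.1, 331.3], 0.75)]
side rack_top [([328.3, 213.9], 0.95)]
side spindle_grip [([361.8, 258.0], 0.83), ([297.8, 198.4], 0.66)]
top hub_mouth [([447.4, 274.3], 0.75), ([185.5, 213.9], 0.7)]
top rack_top [([350.8, 243.6], 0.89)]
top spindle_grip [([281.9, 281.1], 0.64), ([353.8, 208.7], 0.57)]
tri grip (array([ 0.5604, -0.3227,  0.1057]), np.float64(0.00022709170334116058))
hub side z.1 [ 0.5372 -0.0372  0.1   ] grip side z [ 0.5587 -0.3147  0.113 ] grip top [ 0.5587 -0.3222  0.113 ]
small hub [ 0.456  -0.5012  0.07  ] [ 0.4522 -0.503   0.07  ]
rack (array([ 0.5054, -0.324 ,  0.0747]), np.float64(0.008255304408414274))
side hub [ 0.5375 -0.0401] 2.876210244718083 717
```

```bash
cat >> h.py <<'E'
def go(x,y,z,yaw):
    "yaw deg of tool x in world, pointing down; prints the row in cm, rad"
    o=ctrl.get_obs();R=Ro.from_rotvec(o["tool_rot"]);a=np.radians(yaw)
    T=Ro.from_matrix([[np.cos(a),np.sin(a),0],[np.sin(a),-np.cos(a),0],[0,0,-1]])
    print("row",np.round(R.inv().apply(np.array([x,y,z])-o["tool_pos"])*100,2).tolist(),np.round((R.inv()*T).as_rotvec(),3).tolist(),"t",round(o["t"],2))
E
python3 -c "
from h import *
go(.559,-.324,.2,-15); print(onz('top',[345,160],.1))"
```

```text
row [43.6, -14.82, 0.91] [0.0, -0.0, 0.567] t 1.0
[ 0.64891445 -0.30926607  0.1       ]
```

```bash
python3 -m handwheel '[[[6,-2,0.9],[0,0,0.1]],[[12,-4,0.9],[0,0,0.25]],[[18,-6,0.9],[0,0,0.4]],[[24,-8,0.9],[0,0,0.57]],[[30,-10,0.9],[0,0,0.57]]]' -1 40; python3 -c "
from h import *
go(.559,-.324,.2,-15)"
```

```text
t: 1.62
tool_pos: [0.4415, -0.4121, 0.2004]
tool_rot: [3.113, -0.417, 0.001]
contact_force: [-0.5, -0.7, -0.3]
opening: 0.0853
grip_force: 0.0
row [9.01, -11.59, 0.04] [0.0, -0.001, -0.005] t 1.62
```

```bash
python3 -m handwheel '[[[4.5,-5.8,0],[0,0,0]],[[8.2,-10.6,0],[0,0,0]],[[8.8,-11.4,0],[0,0,0]],[[8.8,-11.4,0],[0,0,0]]]'; python3 - <<'E'
from h import *
go(.559,-.324,.1,-15)
for c in("top","side"): cv2.imwrite(f"pics/{c}2.png",ctrl.get_image(c))
a=cv2.imread("pics/top2.png")[150:330,260:440];b=cv2.imread("pics/side2.png")[100:280,220:400]
cv2.imwrite("pics/c2.png",np.hstack([cv2.resize(i,(400,400),interpolation=cv2.INTER_CUBIC) for i in(a,b)]))
E
```

```text
t: 2.12
tool_pos: [0.5553, -0.3259, 0.1999]
tool_rot: [3.114, -0.412, -0.001]
contact_force: [-0.1, -0.4, -0.8]
opening: 0.0858
grip_force: 0.0
row [0.32, -0.28, 9.99] [0.0, 0.001, -0.001] t 2.12
```

View pics/c2.png

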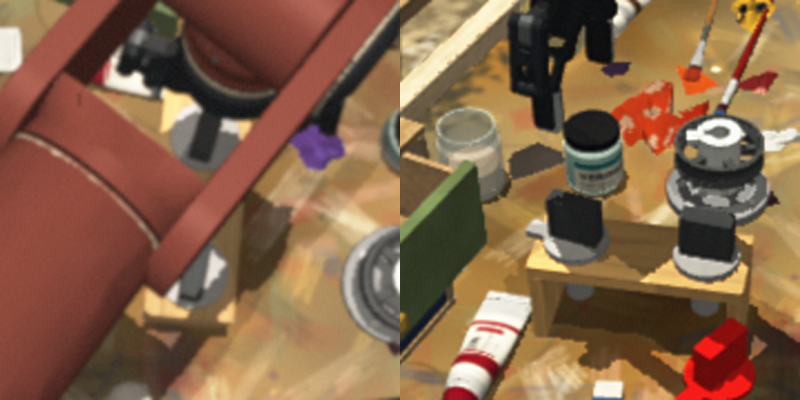

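The gripper stands above the keyed spindle, whose lug shows at side crop (533,228). The fingers straddle the bar, so I'll go down.

```bash
python3 -m handwheel '[[[0.3,-0.3,4],[0,0,0]],[[0.3,-0.3,8],[0,0,0]],[[0.3,-0.3,9.8],[0,0,0]],[[0.3,-0.3,9.8],[0,0,0]]]' && python3 -m handwheel '[[[0,0,0],[0,0,0]],[[0,0,0],[0,0,0]],[[0,0,0],[0,0,0]],[[0,0,0],[0,0,0]],[[0,0,0],[0,0,0]]]' 1 60
```

```text
t: 2.72
tool_pos: [0.5569, -0.3247, 0.1007]
tool_rot: [-3.112, 0.418, 0.004]
contact_force: [-0.6, 0.1, -0.4]
opening: 0.0854
grip_force: 0.0
t: 3.35
tool_pos: [0.5592, -0.3242, 0.1032]
tool_rot: [-3.114, 0.415, -0.002]
contact_force: [0.9, 2.2, 5.4]
opening: 0.016
grip_force: 61.3
```

```bash
python3 -m handwheel '[[[0,0,-3],[0,0,0]],[[0,0,-6],[0,0,0]],[[0,0,-9],[0,0,0]],[[0,0,-11],[0,0,0]],[[0,0,-11],[0,0,0]]]' - 90; python3 - <<'E'
from h import *
go(.536,-.0405,.23,0)
for c in("top","side"): cv2.imwrite(f"pics/{c}3.png",ctrl.get_image(c))
E
```

```text
t: 3.98
tool_pos: [0.5591, -0.3249, 0.2135]
tool_rot: [3.113, -0.415, 0.004]
contact_force: [0.6, -1.0, -3.0]
opening: 0.0149
grip_force: 90.8
row [-9.68, -26.84, -1.71] [0.002, -0.002, -0.265] t 3.98
```

View pics/side3.png

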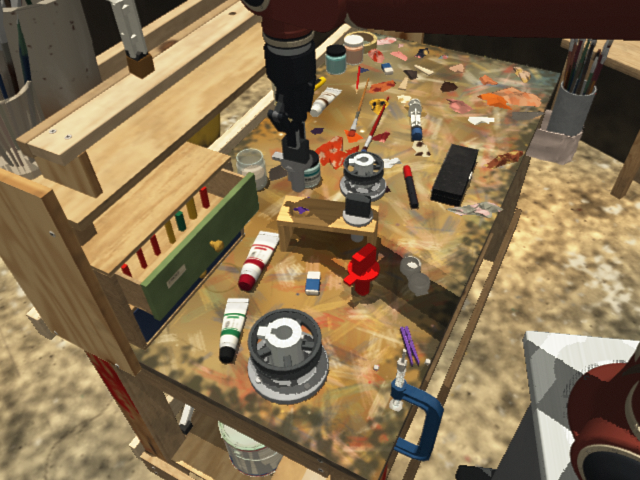

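The keyed spindle is gripped and clear of the rack at (300,165), and the plain one is still in its hole at (357,207). Next I'll carry it over the hub.

```bash
python3 -m handwheel '[[[-1.9,-5.4,0],[0,0,-0.06]],[[-3.8,-10.8,0],[0,0,-0.12]],[[-5.8,-16,0],[0,0,-0.18]],[[-7.7,-21.4,0],[0,0,-0.24]],[[-9.1,-25.2,0],[0,0,-0.265]]]'; python3 -m handwheel '[[[0,0,0],[0,0,0]],[[0,0,0],[0,0,0]]]'; python3 - <<'E'
from h import *
go(.536,-.0405,.2135,0)
for c in("top","side"): cv2.imwrite(f"pics/{c}4.png",ctrl.get_image(c))
a=cv2.imread("pics/top4.png")[140:290,120:270];b=cv2.imread("pics/side4.png")[230:380,210:360]
cv2.imwrite("pics/c4.png",np.hstack([cv2.resize(i,(400,400),interpolation=cv2.INTER_CUBIC) for i in(a,b)]))
E
```

```text
t: 4.7
tool_pos: [0.5352, -0.0548, 0.2097]
tool_rot: [-3.14, -0.003, 0.006]
contact_force: [-0.0, -0.4, -3.5]
opening: 0.0148
grip_force: 90.7
t: 4.95
tool_pos: [0.5362, -0.0575, 0.2106]
tool_rot: [3.142, -0.0, -0.003]
contact_force: [0.6, -0.2, -3.6]
opening: 0.0147
grip_force: 90.7
row [-0.02, -1.7, -0.29] [0.0, 0.002, -0.0] t 4.95
```

View pics/c4.png

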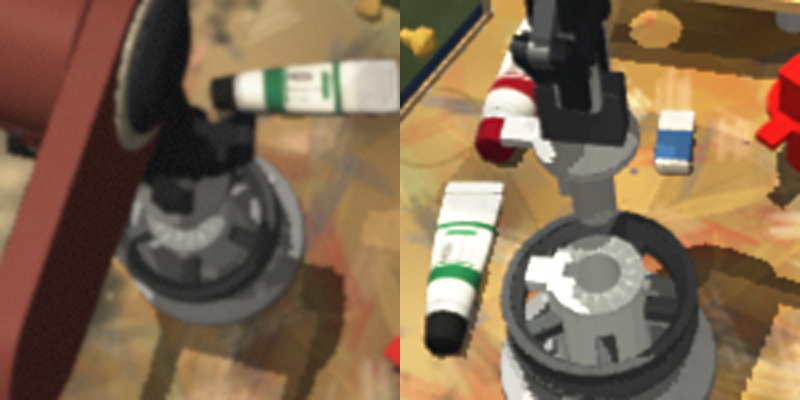

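```bash
python3 - <<'E'
from h import *
s=cv2.imread("pics/side4.png");x0,y0,k=235,255,7
im=cv2.resize(s[255:340,235:345],None,fx=k,fy=k,interpolation=cv2.INTER_CUBIC)
o=ctrl.get_obs();p=o["tool_pos"];print(p,o["t"])
def circ(x,y,z,r,col):
    P=np.array([proj("side",[x+r*np.cos(a),y+r*np.sin(a),z]) for a in np.linspace(0,6.283,60)])
    cv2.polylines(im,[((P+.5-[x0,y0])*k-.5).astype(np.int32)],True,col,1)
circ(p[0],p[1],p[2]-.078,.012,(0,0,255));circ(p[0],p[1],p[2]-.0102,.028,(0,0,255));circ(p[0],p[1],p[2]-.0182,.028,(0,255,255));circ(p[0],p[1],p[2]-.06,.012,(0,0,255))
circ(.536,-.0405,.1,.026,(0,255,0));circ(.536,-.0405,.1,.0132,(0,255,0))
cv2.imwrite("pics/c5.png",im)
E
```

```text
[ 0.53652782 -0.05821408  0.21123568] 5.05
```

View pics/c5.png

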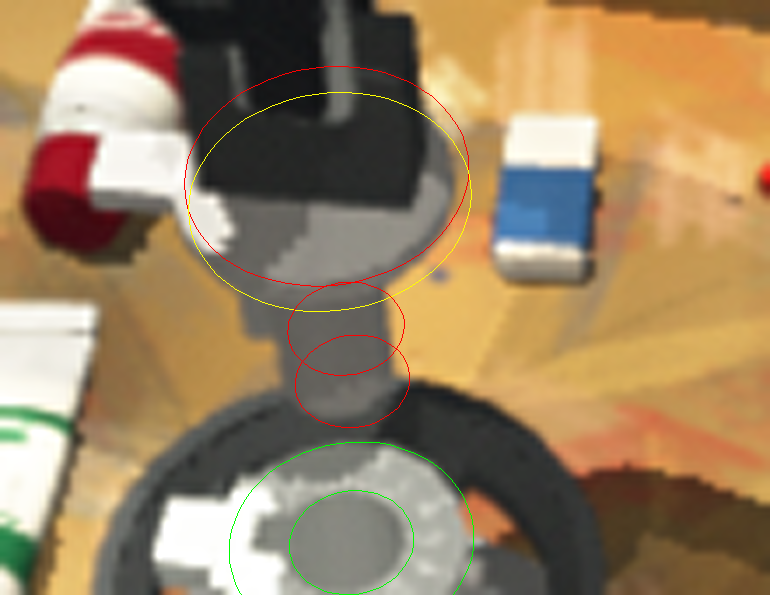

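The side view shows the spindle about 2.5 mm to +x of the TCP: collar centre near x=316 in the crop against 329 predicted, foot 341 against 352. The hub ring matches my estimate to within about 0.6 mm. I'll correct for this and move just above the bore.

```bash
python3 -m handwheel '[[[-0.2,-1.75,0],[0,0,0]],[[-0.2,-1.75,1.2],[0,0,0]],[[-0.2,-1.75,2.2],[0,0,0]],[[-0.2,-1.75,2.2],[0,0,0]],[[-0.2,-1.75,2.2],[0,0,0]]]'; python3 - <<'E'
from h import *
P=[]
for i in range(4):
    im={c:ctrl.get_image(c) for c in("top","side")}; P.append(ctrl.get_obs()["tool_pos"])
P=np.array(P);p=P.mean(0);print(p,P.std(0))
out=[]
for c,(x0,y0,w,h,k) in {"side":(245,265,80,90,6),"top":(160,185,60,60,5)}.items():
    m=cv2.resize(im[c][y0:y0+h,x0:x0+w],None,fx=k,fy=k,interpolation=cv2.INTER_CUBIC)
    def circ(x,y,z,r,col):
        Q=np.array([proj(c,[x+r*np.cos(a),y+r*np.sin(a),z]) for a in np.linspace(0,6.283,60)])
        cv2.polylines(m,[((Q+.5-[x0,y0])*k-.5).astype(np.int32)],True,col,1)
    for z,r in((-.078,.012),(-.0102,.028),(-.06,.012)): circ(p[0]+.0025,p[1],p[2]+z,r,(0,0,255))
    circ(.537,-.0403,.1,.026,(0,255,0));circ(.537,-.0403,.1,.0132,(0,255,0));out.append(m)
H=max(o.shape[0] for o in out);cv2.imwrite("pics/c6.png",np.hstack([cv2.copyMakeBorder(o,0,H-o.shape[0],0,0,cv2.BORDER_CONSTANT) for o in out]))
E
```

```text
t: 5.68
tool_pos: [0.5348, -0.04, 0.19]
tool_rot: [3.142, -0.001, -0.0]
contact_force: [-0.1, -0.0, -2.9]
opening: 0.0143
grip_force: 90.7
[ 0.53500735 -0.03992729  0.19051133] [7.91576953e-05 6.53504125e-05 1.12479899e-04]
```

View pics/c6.png

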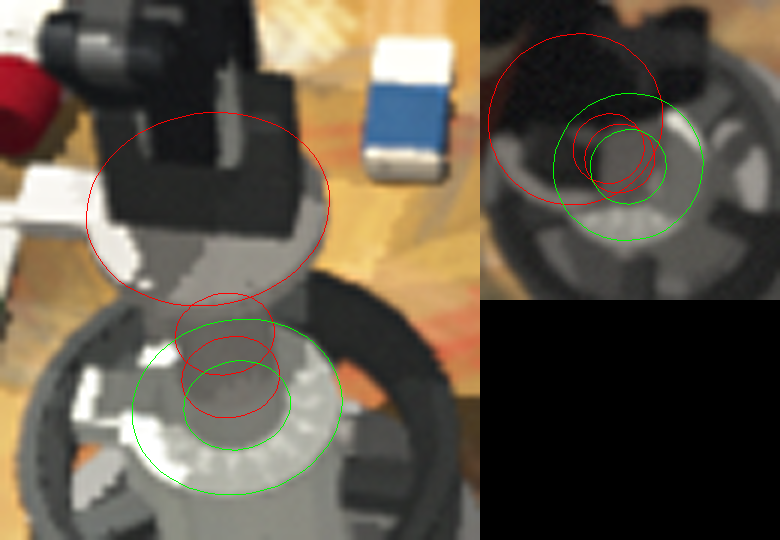

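Spindle and bore line up in both views, with collar and foot outlines about concentric over the bore at side crop (235,400). Lowering gently.

```bash
python3 -m handwheel '[[[0,0,0.5],[0,0,0]],[[0,0,1.0],[0,0,0]],[[0,0,1.3],[0,0,0]],[[0,0,1.5],[0,0,0]],[[0,0,1.5],[0,0,0]]]'
```

```text
t: 6.7
tool_pos: [0.5347, -0.0398, 0.1749]
tool_rot: [-3.141, 0.0, 0.001]
contact_force: [0.7, 0.3, -3.2]
opening: 0.0146
grip_force: 90.8
```

```bash
python3 -m handwheel '[[[0,0,0.3],[0,0,0]],[[0,0,0.5],[0,0,0]],[[0,0,0.7],[0,0,0]],[[0,0,0.8],[0,0,0]],[[0,0,0.8],[0,0,0]]]'
```

```text
t: 7.32
tool_pos: [0.5347, -0.0399, 0.1669]
tool_rot: [3.141, -0.0, -0.0]
contact_force: [1.6, -0.8, -3.2]
opening: 0.0146
grip_force: 90.7
```

```bash
python3 -m handwheel '[[[0,0,0.3],[0,0,0]],[[0,0,0.5],[0,0,0]],[[0,0,0.7],[0,0,0]],[[0,0,0.9],[0,0,0]],[[0,0,0.9],[0,0,0]]]'
```

```text
t: 7.95
tool_pos: [0.5347, -0.0398, 0.1578]
tool_rot: [-3.142, 0.0, 0.001]
contact_force: [1.1, -0.2, -4.2]
opening: 0.0144
grip_force: 90.7
```

```bash
python3 -m handwheel '[[[0,0,0.2],[0,0,0]],[[0,0,0.4],[0,0,0]],[[0,0,0.6],[0,0,0]],[[0,0,0.8],[0,0,0]],[[0,0,0.8],[0,0,0]]]'
```

```text
t: 8.57
tool_pos: [0.5346, -0.0398, 0.1498]
tool_rot: [-3.142, 0.0, 0.001]
contact_force: [1.1, -0.9, -3.8]
opening: 0.0147
grip_force: 90.7
```

```bash
python3 -m handwheel '[[[0,0,0.4],[0,0,0]],[[0,0,0.8],[0,0,0]],[[0,0,1.2],[0,0,0]],[[0,0,1.6],[0,0,0]],[[0,0,1.6],[0,0,0]]]' - 110
```

```text
t: 9.2
tool_pos: [0.5353, -0.0395, 0.135]
tool_rot: [-3.141, 0.0, -0.002]
contact_force: [-1.7, 0.9, 4.0]
opening: 0.014
grip_force: 104.4
```

```bash
python3 -m handwheel '[[[0,0,0.4],[0,0,0]],[[0,0,0.8],[0,0,0]],[[0,0,1.1],[0,0,0]],[[0,0,1.4],[0,0,0]],[[0,0,1.4],[0,0,0]]]' - 120; python3 -m handwheel '[[[0,0,0.2],[0,0,0]],[[0,0,0.2],[0,0,0]]]'
```

```text
t: 9.82
tool_pos: [0.5357, -0.0396, 0.1219]
tool_rot: [-3.141, 0.0, -0.003]
contact_force: [-1.4, 1.0, 8.4]
opening: 0.0132
grip_force: 116.7
t: 10.07
tool_pos: [0.5357, -0.0396, 0.1202]
tool_rot: [-3.141, 0.0, -0.003]
contact_force: [-2.2, 1.5, 8.8]
opening: 0.0131
grip_force: 116.7
```

Collar not home yet: the force is just spring plus weight. Press on in small steps until it rises sharply.

```bash
python3 -m handwheel '[[[0,0,0.1],[0,0,0]],[[0,0,0.2],[0,0,0]],[[0,0,0.2],[0,0,0]]]'; python3 -m handwheel '[[[0,0,0.1],[0,0,0]],[[0,0,0.2],[0,0,0]],[[0,0,0.2],[0,0,0]]]'
```

```text
t: 10.45
tool_pos: [0.5359, -0.0397, 0.1202]
tool_rot: [-3.141, -0.0, -0.003]
contact_force: [-7.8, 2.8, 16.8]
opening: 0.0133
grip_force: 117.9
t: 10.82
tool_pos: [0.5359, -0.0397, 0.1201]
tool_rot: [3.142, 0.0, 0.003]
contact_force: [-11.9, 2.8, 25.2]
opening: 0.0132
grip_force: 119.1
```

```bash
python3 - <<'E'
from h import *
im=ctrl.get_image("side");cv2.imwrite("pics/side7.png",im)
cv2.imwrite("pics/c7.png",cv2.resize(im[280:380,225:345],None,fx=6,fy=6,interpolation=cv2.INTER_CUBIC))
E
```

```text
(no output)
```

View pics/c7.png

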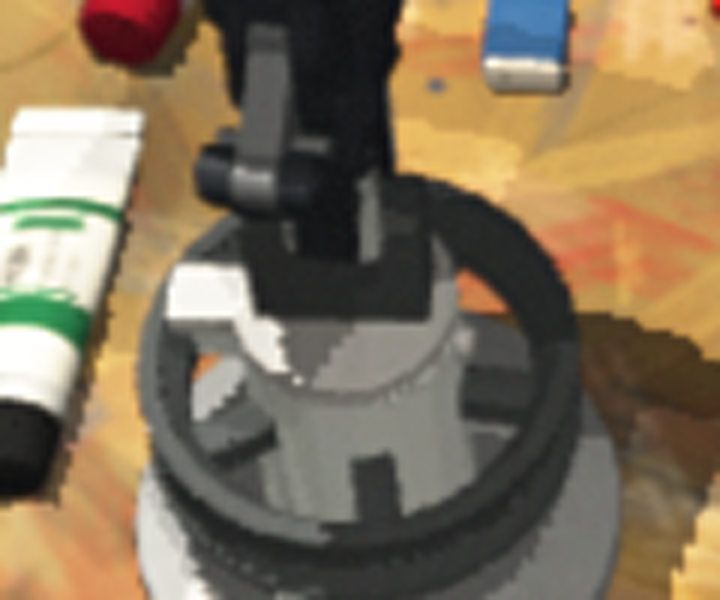

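The collar sits flush on the hub face at crop (345,360), with its lug at (205,290) over the hub lug. The stop at z≈0.120 and the 12 N spring reading agree with it being home. I'll check that it holds steady and hand in.

```bash
python3 -m handwheel '[[[0,0,0],[0,0,0]],[[0,0,0],[0,0,0]],[[0,0,0],[0,0,0]],[[0,0,0],[0,0,0]],[[0,0,0],[0,0,0]]]' && python3 -c "
from h import *
print(ctrl.finish_job())"
```

```text
t: 11.5
tool_pos: [0.5359, -0.0397, 0.1201]
tool_rot: [3.142, 0.0, 0.003]
contact_force: [-12.8, 2.4, 24.9]
opening: 0.0138
grip_force: 119.1
the job is handed in; nothing more can be done
None
```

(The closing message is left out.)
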